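# Set the pop-up stops of a sanding board and trap a rack blank between them

## Task

Set up the sanding board so that the drilled hardwood blank lying on it is trapped between its pop-up stops, ready for sanding. Each steel stop works like a retractable pen: press it down past flush and let go, and it changes over - a raised one stays down, a lowered one springs up - so look at how each stands before and after you press. The middle stop must be down out of the way and both end stops up; slide the blank along the board, flat on it, until its end is square against both end stops, then raise the rear stop behind it, and leave it like that.

Things in the scene. Friction and masses are not known exactly. Their poses are not given: they have to be found in the camera images.
- sanding_board: Fixed pale wooden board, dark end cleats; spans x -81..105, y -198..162 mm; flat top at z = 40 mm. Origin at worktop level; +y points along it to the end stops. Stop centres (x, y mm): rear (0, -57), middle (0, 32), end stops (-27, 125) and (27, 125). A cork block (27 mm high) and a pencil lie loose on the strip x > 45 mm; not part of the job.
- rack_blank: Loose brown hardwood blank with four drilled holes in a row, 66 (x) x 150 (y) x 24 (z) mm, 0.13 to 0.27 kg. Origin at the centre of its underside; y along it. It starts flat on the rear part of the board, over the lowered rear stop and short of the middle stop, up to 9 degrees askew and 15 mm off the centre line. Home, its +y end bears on both end stops and its centre is at board y = 36 mm.
- end_stop_a_top (a point): Centre of the top face of one end stop, on the board's -x or +x side. Steel bar, 44 (board x) x 28 (board y) mm; its face towards the blank is at board y = 111 mm. Starts up.
- end_stop_b_top (a point): Centre of the top face of the other end stop, beside end_stop_a (54 mm between centres), same shape. Starts latched down.
- mid_stop_top (a point): Centre of the top face of the middle stop: steel bar 44 (board x) x 28 (board y) mm in a brass-rimmed slot 46 x 30 mm, into which a fingertip can follow it. Starts up; the blank's home lies over it.
- rear_stop_top (a point): Centre of the top face of the rear stop, same bar and slot. Starts latched down, hidden under the blank; with the blank home it lies free, its edge 4 mm behind the blank's end.
- mid_stop (a joint): Push-push stop, m below fully up: 0 = up, 17 mm above the board; 0.0177 = latched down, 0.7 mm below the board's face; 0.0232 = bottom. Pressing beyond 0.022 (5 mm below the board's face) and letting go changes it over; a shorter press may leave it as it was. Spring: 2 N at the top, 4.5 N at the bottom, more if pressed fast; it rises in 0.3 s. Starts at 0.
- end_stop_a (a joint): End stop a. Same bar, travel and latch as mid_stop. Starts at 0 (up).
- end_stop_b (a joint): End stop b. Same bar, travel and latch as mid_stop. Starts at 0.0177 (down).
- rear_stop (a joint): Rear stop. Same bar, travel and latch as mid_stop. Starts at 0.0177 (down).

How it is judged:
By the outcome, as a careful person would: the job done as asked, in the order asked, and still so for the second after the job is handed in, with the robot touching nothing.
It also fails if it takes over 58 s, if anything falls off the work surface, if the arm or the gripper's body presses on something with over 40 N, if the wrist force passes 120 N, or if a joint passes its speed limit or range.

## Robot

A 6-joint arm with a two-finger parallel gripper is mounted at the origin on the work surface; the furniture and walls round the work are solid. World frame = base frame: x ahead of the robot, y to its left, z up, the work surface at z = 0. Lengths are in m, angles in degrees, forces in N, time in s.
With the tool pointing down it reaches from about 0.35 to 0.925 m from the base axis. Payload 6.4 kg.
Tool frame: the origin (TCP) lies at the very end of the fingers, on their centre line; the grasp point (between the pads) lies r.grasp_offset behind it (r.grasp_offset is the distance from the TCP to the grasp point, in m); z points along the fingers, y is the line along which they close (so a half turn about z gives the same grasp; the last joint's range is limited). The gripper opens to 94 mm and grips with 3 to 60 N. Pads are 16 mm wide; open, the fingers measure 119 mm over their backs; the gripper's body (75 mm by 177 mm) begins 78 mm behind the grasp point.
Start: joints at [-83.314, 14.043, 89.255, -0, 76.702, -9.975], TCP at [0.186, -0.623, 0.205] pointing down, gripper open.
Joint ranges: [-179.41, 179.41], [-58.25, 129.5], [7.25, 145.43], [-54.29, 234.29], [11.92, 165.04], [-157.13, 157.13]. Speed limits (degrees/s): [147.25, 147.25, 180, 180, 180, 180].

## Interface

Orientations are given as [roll, pitch, yaw] about the fixed x, y, z axes, in that order (R = Rz(yaw) Ry(pitch) Rx(roll)).
In Python, from cell import r, eyes gives the robot as it stands.
- The arm moves only by the tool apply_moves, never from a script. Its argument "motion" is a list of rows, each an object with "twist": the turn, a rotation vector about the tool's x, y, z in rad, a list of three; "linear": the shift along the tool's x, y, z in mm, a list of three; "jaw": the finger opening in mm, from 0 to 94. In form: [{"twist": [rx, ry, rz], "linear": [tx, ty, tz], "jaw": jaw}, ...]. A call has 1 to 12 rows; each row is the pose to reach, as a shift and turn from the pose commanded when the call began, along the tool's axes at that moment; what a row does not reach only later rows make up. A row lasts 1/8 s, in which the tool goes at most 62.5 mm and 10.7 degrees, less where a joint would pass 70% of its speed; a pose out of reach is approached as far as the arm can. A call with a gripper value outside its range is refused whole. The fingers move at their own pace and stop on an object; "newtons" is the grip in N (left out, the last holds). Time passes only in rows, so rows that repeat a pose let the fingers close. It gives the time, the measured TCP pose, the force, the opening and the grip force at its end, in the units of the state.
- r.get_state(): the state, without advancing time (a new reading comes with each control period).
- eyes.get_image(name): name is "side" or "top" or "wrist"; returns a dict with "frame" (480x640x3 uint8, red, green, blue), "z_map" (480x640 float32, m along the optical axis (not along the pixel's ray), 0 where there is no reading), "vfov" (degrees; the focal length in pixels is half the picture's height over the tangent of half this angle, whatever the lens; pixels are square), "cx", "cy" (the principal point, pixels), "eye" and "orientation" of the camera in the world. Camera axes: x right, y down, z forward; pixel columns grow to the right and rows downward; lengths in m; the calibration is good to about 2 mm. The wrist camera is an equidistant fisheye: a pixel r from the principal point sees the ray r / f radians off the axis. A picture is of the moment at which its call begins.
- r.close_job(): hands the job in; it is judged then, once.
The state is a dict: "time": time; "qpos": joint angles; "qvel": joint speeds; "effort": joint torques, N m; "tcp_pos": TCP position; "tool_rot": TCP orientation; "ft_force": force on the tool from outside, world axes, zero at the start; "torque": the same for the moment, N m; "width": finger opening in m; "gripper_force": force on a finger pad.
Only numpy, scipy, OpenCV 4.12 (cv2) and the standard library are available. Lean on these libraries where they do the work, as an engineer would, in place of code of your own. Each camera call takes 0.05 s, during which the arm holds its last target. There are 200 camera calls.

## Working session

There is one attempt and no reset: what is moved stays moved. The work goes in short steps, Python scripts to look and compute and a tool call to move; the robot and the scene stay as the last step left them, time stands still between calls to the robot, and variables do not carry over. Pictures are saved under pics/ and viewed, at most 10 in all, crops included, and the job is handed in when it is done.

Besides the shell and the picture viewer there is one more tool, called in YAML: its name, and indented under it one key for each argument. apply_moves: Moves the arm, as the interface text tells. Its arguments: {"type":"object","properties":{"motion":{"type":"array","items":{"type":"object","properties":{"twist":{"type":"array","items":{"type":"number"}},"linear":{"type":"array","items":{"type":"number"}},"jaw":{"type":"number"}}}},"newtons":{"type":"number"}},"required":["motion"]}

```bash
ls; mkdir -p pics; cat > h.py <<'E'
import numpy as np, cv2
from cell import r, eyes
def shot(n, f):
    im=eyes.get_image(n); cv2.imwrite('pics/'+f+'.png', im['frame'][:,:,::-1]); np.savez('/tmp/'+f+'.npz',**{k:np.asarray(v) for k,v in im.items()}); return im
def cloud(im):
    f=240/np.tan(np.radians(float(im['vfov'])/2)); v,u=np.mgrid[:480,:640]
    z=im['z_map']; P=np.stack([(u-im['cx'])/f*z,(v-im['cy'])/f*z,z],-1)
    o=np.asarray(im['orientation'])
    from scipy.spatial.transform import Rotation as R
    M=o if o.shape==(3,3) else R.from_euler('xyz',o,degrees=True).as_matrix()
    return P@M.T+np.asarray(im['eye'])
E
python3 - <<'E'
from h import *
for n in('top','side'):
    im=shot(n,n+'0'); print(n,im['eye'],im['orientation'],im['vfov'],im['cx'],im['cy'])
print(r.get_state(), r.grasp_offset)
E
```

```text
pics
top [4.37354912e-01 3.21813741e-04 9.20586457e-01] [-173.18441302   -1.78310932  -88.74099428] 45.00485152123113 323.4920125826169 233.263845569635
side [ 0.35387157 -0.72363621  0.44010645] [-115.79136297    1.06699205  -16.13869903] 54.14595707599331 315.6816486426823 245.40111182149144
{'time': 0.1, 'qpos': array([-8.33132302e+01,  1.40783234e+01,  8.93165084e+01,  1.09979719e-03,
        7.67027481e+01, -9.97598228e+00]), 'qvel': array([ 0.03213715, -0.13181342, -0.10258119, -0.05076432, -0.07799244,
       -0.05245205]), 'effort': array([-4.69678416e-04, -4.16912448e+01, -3.15526021e+01,  6.86305342e-02,
        3.09725921e-02, -5.44595298e-05]), 'tcp_pos': array([ 0.1863186 , -0.62216657,  0.2044889 ]), 'tool_rot': array([-1.79904081e+02, -1.79579825e-02,  1.66624831e+01]), 'ft_force': array([-0.24685174,  0.16547936,  0.16287835]), 'torque': array([ 0.01030071, -0.048114  , -0.00661072]), 'gripper_force': 0.0, 'width': 0.09372627771365272} 0.0188
```

View pics/top0.png

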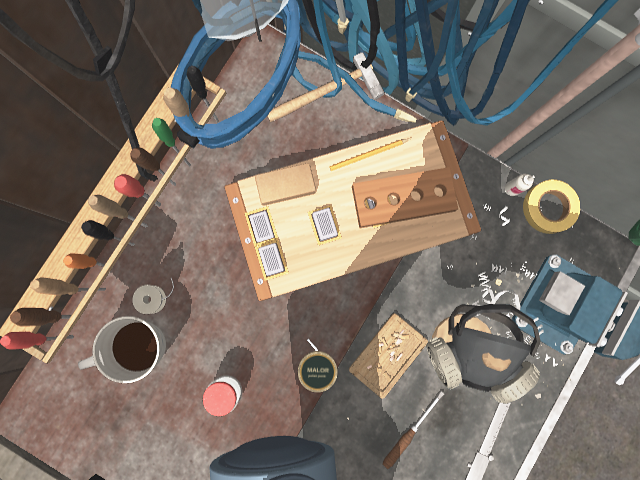

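View pics/side0.png

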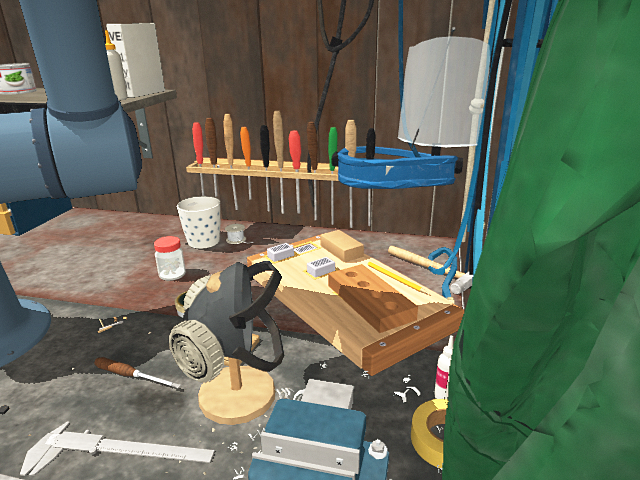

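The top view shows the end stops at (260,225) and (271,259), the middle stop at (324,223) and the blank at x 355–456. In the side view the near end stop (280,251) looks raised and the far one flush. Next I'll measure these from depth.

```bash
cat >> h.py <<'E'
def board_fit(im):
    # pixel corners of board outer rectangle -> world at z=.04
    pass
def px2w(im,u,v,z):
    from scipy.spatial.transform import Rotation as R
    f=240/np.tan(np.radians(float(im['vfov'])/2)); M=R.from_euler('xyz',im['orientation'],degrees=True).as_matrix()
    d=M@np.array([(u-im['cx'])/f,(v-im['cy'])/f,1]); e=np.asarray(im['eye']); return e+d*(z-e[2])/d[2]
E
python3 - <<'E'
from h import *
im=dict(np.load('/tmp/top0.npz')); C=cloud(im)
for p in [(260,225),(271,259),(324,223),(340,250),(300,260),(380,190),(440,205),(285,180),(430,150)]:
    print(p,np.round(C[p[1],p[0]]*1000,1))
W=C.reshape(-1,3)
# board top mask, in region
v,u=np.mgrid[:480,:640]
reg=(u>215)&(u<490)&(v>115)&(v<305)
m=reg&(C[...,2]>.030)&(C[...,2]<.075)
cs,_=cv2.findContours(m.astype(np.uint8),0,1); c=max(cs,key=cv2.contourArea)
P=np.array([C[q[0][1],q[0][0],:2] for q in c])*1000
rect=cv2.minAreaRect(P.astype(np.float32)); print('board',rect,cv2.boxPoints(rect))
for uv in [(226,186),(264,300),(480,232),(440,122)]: print(px2w(im,*uv,.04)*1000)
a=im['frame'][110:310,215:495,::-1]; cv2.imwrite('pics/c0.png',cv2.resize(a,None,fx=2.85,fy=2.85,interpolation=3))
zz=C[110:310,215:495,2]
mb=m&(C[...,2]>.058)&(C[...,2]<.07); 
n,l,s,ce=cv2.connectedComponentsWithStats(mb.astype(np.uint8))
for i in range(1,n):
    if s[i,4]>60:
        Q=C[l==i]; rc=cv2.minAreaRect((Q[:,:2]*1000).astype(np.float32)); print('comp',s[i],rc,np.median(Q[:,2]))
E
```

```text
(260, 225) [553.5  72.6  39.4]
(271, 259) [500.4  52.9  59.5]
(324, 223) [556.9 -24.7  56.1]
(340, 250) [518.  -50.5  41. ]
(300, 260) [501.3  10.1  40.4]
(380, 190) [ 608.3 -107.9   63.6]
(440, 205) [ 587.6 -198.6   65.2]
(285, 180) [618.3  35.3  69.4]
(430, 150) [ 679.8 -189.6   36.8]
board ((583.9932250976562, -69.17918395996094), (186.627197265625, 360.68621826171875), 18.771188735961914) [[ 437.61035   71.54434]
 [ 553.6754  -269.9574 ]
 [ 730.3761  -209.90271]
 [ 614.31104  131.59903]]
[612.58587254 126.84518788  40.        ]
[439.73416916  62.6110979   40.        ]
[ 551.41055941 -266.57626893   40.        ]
[ 724.70130299 -204.73131797   40.        ]
comp [ 255  163   61   41 1685] ((614.96337890625, 35.57535171508789), (45.81901168823242, 85.00108337402344), 15.0829496383667) 0.0663372449086268
comp [ 353  167  105   60 3892] ((599.831298828125, -146.06878662109375), (66.87322998046875, 151.27268981933594), 11.356416702270508) 0.06456938202699708
comp [317 212  16  15  75] ((565.423828125, -22.328882217407227), (20.26818084716797, 23.23732566833496), 22.693523406982422) 0.058735783167984
comp [265 250  15  23  95] ((497.6116943359375, 51.816993713378906), (32.675167083740234, 19.046709060668945), 10.471969604492188) 0.05878101544510139
```

View pics/c0.png

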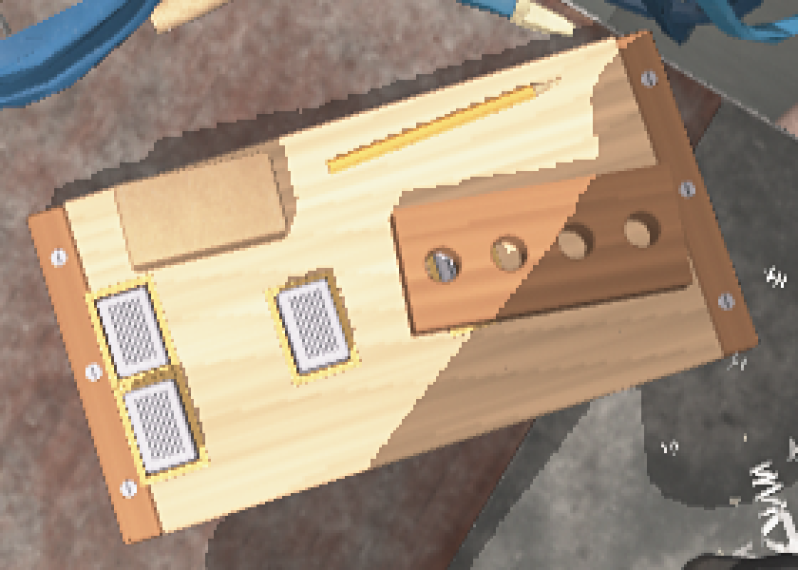

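End stop a (up) is the −x one, at crop (160,425). Stop b (down) is the +x one, at (133,332). Board yaw is about 18.8° and the origin is about (567,−56) mm; the stop positions match this. Next: a helper for the moves and a check of path clearance.

```bash
cat >> h.py <<'E'
from scipy.spatial.transform import Rotation as R
YAW=18.77; O=np.array([566.8,-56.0]); 
def b2w(x,y): c,s=np.cos(np.radians(YAW)),np.sin(np.radians(YAW)); return O+np.array([c*x-s*y,s*x+c*y])
def w2b(p): c,s=np.cos(np.radians(YAW)),np.sin(np.radians(YAW)); d=np.asarray(p)[...,:2]-O; return np.stack([c*d[...,0]+s*d[...,1],-s*d[...,0]+c*d[...,1]],-1)
def go(xw,yw,z,yaw):
    s=r.get_state(); M=R.from_euler('xyz',s['tool_rot'],degrees=True)
    T=R.from_euler('xyz',[180,0,yaw],degrees=True)
    return np.round(M.inv().apply(np.array([xw,yw,z])-s['tcp_pos']*1000),1),np.round((M.inv()*T).as_rotvec(),4)
def gob(x,y,z,yaw=YAW+90): return go(*b2w(x,y),z,yaw)
E
python3 - <<'E'
from h import *
im=dict(np.load('/tmp/top0.npz')); C=cloud(im); ok=im['z_map']>0
a=np.array([.186,-.623]);b=b2w(0,32)/1000
for t in np.linspace(0,1,15):
    p=a+(b-a)*t; k=ok&(np.hypot(*(C[...,:2]-p).transpose(2,0,1))<.1); print(np.round(p,3),k.sum(), C[k][:,2].max().round(3) if k.any() else None)
print(b, gob(0,32,120), go(*(b2w(0,32)),250,16.66))
print('blank in board',w2b(np.array([599.8,-146.1])))
P=np.array([px2w(im,*q,.045)*1000 for q in[(331,168),(410,138)]]);print('pencil',w2b(P))
E
```

```text
[ 0.186 -0.623] 0 None
[ 0.212 -0.58 ] 0 None
[ 0.239 -0.538] 4 0.027
[ 0.265 -0.495] 611 0.051
[ 0.292 -0.452] 4199 0.107
[ 0.318 -0.41 ] 7153 0.136
[ 0.345 -0.367] 10401 0.181
[ 0.371 -0.324] 12091 0.197
[ 0.398 -0.282] 13426 0.197
[ 0.424 -0.239] 14862 0.197
[ 0.451 -0.196] 14969 0.197
[ 0.477 -0.154] 13914 0.185
[ 0.504 -0.111] 13161 0.07
[ 0.53  -0.068] 13335 0.07
[ 0.557 -0.026] 13501 0.071
[ 0.55650336 -0.02570183] (array([ 525.6, -465.1,   85.4]), array([-1.0000e-03, -1.6000e-03, -1.6076e+00])) (array([ 525.7, -465.4,  -44.6]), array([-0.0017, -0.0003,  0.    ]))
blank in board [  2.25351385 -95.92669949]
pencil [[  80.55671567   -4.13582199]
 [  89.84897273 -136.55740076]]
```

apply_moves:
  motion:
    - {"twist": [0, 0, 0], "linear": [0, 0, -50], "jaw": 0}
    - {"twist": [0, 0, -0.1], "linear": [0, 0, -80], "jaw": 0}
    - {"twist": [0, 0, -1.6], "linear": [525, -465, -80], "jaw": 0}
    - {"twist": [0, 0, -1.6], "linear": [525, -465, -80], "jaw": 0}
    - {"twist": [0, 0, -1.6], "linear": [525, -465, -80], "jaw": 0}
    - {"twist": [0, 0, -1.6], "linear": [525, -465, -80], "jaw": 0}
    - {"twist": [0, 0, -1.6], "linear": [525, -465, -80], "jaw": 0}
    - {"twist": [0, 0, -1.6], "linear": [525, -465, -80], "jaw": 0}
    - {"twist": [0, 0, -1.6], "linear": [525, -465, -80], "jaw": 0}
    - {"twist": [0, 0, -1.6], "linear": [525, -465, -80], "jaw": 0}
    - {"twist": [0, 0, -1.6], "linear": [525, -465, -80], "jaw": 0}
    - {"twist": [0, 0, -1.6], "linear": [525, -465, -80], "jaw": 0}

```text
time: 1.6
tcp_pos: [0.5164, -0.0895, 0.2852]
tool_rot: [-180.0, 0.0, 108.3]
ft_force: [0.7, 0.1, 0.1]
width: 0.0007
gripper_force: 0.0
```

```bash
python3 -c "
from h import *
print(gob(0,32,110))"
```

```text
(array([ 48. ,  58.2, 175.2]), array([-0.0001,  0.    , -0.0075]))
```

apply_moves:
  motion:
    - {"twist": [0, 0, 0], "linear": [0, 0, 0], "jaw": 0}
    - {"twist": [0, 0, 0], "linear": [0, 0, 0], "jaw": 0}

```text
time: 1.85
tcp_pos: [0.5155, -0.0917, 0.285]
tool_rot: [-179.9, -0.0, 108.4]
ft_force: [0.6, 0.3, -0.4]
width: 0.0001
gripper_force: 0.0
```

```bash
python3 -c "
from h import *
print(gob(0,32,110))"
```

```text
(array([ 49.7,  59.9, 175. ]), array([-0.0009, -0.0002, -0.0072]))
```

apply_moves:
  motion:
    - {"twist": [0, 0, -0.007], "linear": [50, 60, 40], "jaw": 0}
    - {"twist": [0, 0, -0.007], "linear": [50, 60, 100], "jaw": 0}
    - {"twist": [0, 0, -0.007], "linear": [50, 60, 155], "jaw": 0}
    - {"twist": [0, 0, -0.007], "linear": [50, 60, 175], "jaw": 0}
    - {"twist": [0, 0, -0.007], "linear": [50, 60, 175], "jaw": 0}

```text
time: 2.48
tcp_pos: [0.5549, -0.0265, 0.1081]
tool_rot: [-179.7, -0.2, 108.6]
ft_force: [-0.2, -1.0, 0.0]
width: 0.0003
gripper_force: 0.0
```

```bash
python3 -c "
from h import *
im=shot('wrist','w1');print(im['eye'],im['orientation'],im['vfov']);print(gob(0,32,60),r.get_state()['tcp_pos'],r.get_state()['ft_force'])"
```

```text
[0.53363867 0.043582   0.28696462] [165.43484931   0.25715641  18.57437273] 65.70646984690485
(array([ 0.9,  0.3, 50.4]), array([-0.0009, -0.0004, -0.003 ])) [ 0.55653908 -0.02669599  0.1103553 ] [-0.29845013 -0.0194639   0.67882231]
```

View pics/w1.png

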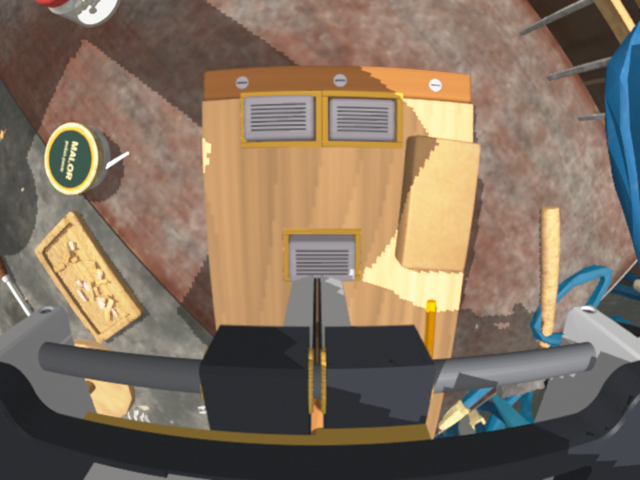

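The closed fingers at (317,285) are over the raised middle stop (centre 322,255). Stops a and b are at (280,118) and (363,118). Pressing the middle stop now.

apply_moves:
  motion:
    - {"twist": [0, 0, 0], "linear": [1, 0, 30], "jaw": 0}
    - {"twist": [0, 0, 0], "linear": [1, 0, 50], "jaw": 0}
    - {"twist": [0, 0, 0], "linear": [1, 0, 55], "jaw": 0}
    - {"twist": [0, 0, 0], "linear": [1, 0, 60], "jaw": 0}
    - {"twist": [0, 0, 0], "linear": [1, 0, 65], "jaw": 0}
    - {"twist": [0, 0, 0], "linear": [1, 0, 69], "jaw": 0}
    - {"twist": [0, 0, 0], "linear": [1, 0, 72], "jaw": 0}
    - {"twist": [0, 0, 0], "linear": [1, 0, 74], "jaw": 0}
    - {"twist": [0, 0, 0], "linear": [1, 0, 76], "jaw": 0}
    - {"twist": [0, 0, 0], "linear": [1, 0, 76], "jaw": 0}
    - {"twist": [0, 0, 0], "linear": [1, 0, 76], "jaw": 0}

```text
time: 3.9
tcp_pos: [0.5574, -0.0242, 0.0348]
tool_rot: [179.9, 0.0, 108.7]
ft_force: [2.6, -1.2, 5.0]
width: 0.0002
gripper_force: 2.2
```

apply_moves:
  motion:
    - {"twist": [0, 0, 0], "linear": [0, 0, 1], "jaw": 0}
    - {"twist": [0, 0, 0], "linear": [0, 0, 1.5], "jaw": 0}
    - {"twist": [0, 0, 0], "linear": [0, 0, 1.5], "jaw": 0}

```text
time: 4.28
tcp_pos: [0.5574, -0.0243, 0.034]
tool_rot: [179.9, 0.0, 108.7]
ft_force: [1.0, -2.4, 9.7]
width: 0.0005
gripper_force: 4.8
```

apply_moves:
  motion:
    - {"twist": [0, 0, 0], "linear": [0, 0, -10], "jaw": 0}
    - {"twist": [0, 0, 0], "linear": [0, 0, -50], "jaw": 0}
    - {"twist": [0, 0, 0], "linear": [50, 14, -56], "jaw": 0}
    - {"twist": [0, 0, 0], "linear": [92, 26, -56], "jaw": 0}
    - {"twist": [0, 0, 0], "linear": [92, 26, -56], "jaw": 0}

```text
time: 4.9
tcp_pos: [0.5492, 0.0739, 0.0876]
tool_rot: [-179.8, -0.2, 109.0]
ft_force: [-0.1, -0.9, -0.5]
width: 0.0006
gripper_force: 0.0
```

```bash
cat >> h.py <<'E'
def wcloud(im):
    f=240/np.tan(np.radians(float(im['vfov'])/2)); v,u=np.mgrid[:480,:640]
    x=u-im['cx'];y=v-im['cy'];rr=np.hypot(x,y)+1e-9;th=rr/f;z=im['z_map']
    P=np.stack([x/rr*np.tan(th)*z,y/rr*np.tan(th)*z,z],-1)
    return P@R.from_euler('xyz',im['orientation'],degrees=True).as_matrix().T+np.asarray(im['eye'])
def at(C,pts):
    W=C.reshape(-1,3)*1000; B=w2b(W)
    for p in pts:
        k=np.hypot(*(B-np.array(p)).T)<8; print(p,k.sum(),np.round(np.percentile(W[k,2],[10,50,90]),1) if k.any() else None)
E
python3 - <<'E'
from h import *
im=shot('wrist','w2');C=wcloud(im);at(C,[(0,32),(27,125),(-27,125),(0,80),(75,71)])
t=shot('top','t2');at(cloud(t),[(0,32),(27,125),(-27,125),(0,80),(75,71)])
print(gob(27,125,60),r.get_state()['tcp_pos'])
E
```

```text
(0, 32) 0 None
(27, 125) 509 [ 38.2  39.3 157.1]
(-27, 125) 488 [55.8 56.6 57.4]
(0, 80) 61 [38.7 39.5 40.3]
(75, 71) 0 None
(0, 32) 82 [38.2 40.1 42.2]
(27, 125) 238 [406.  407.1 408.3]
(-27, 125) 8 [228.  299.  369.7]
(0, 80) 333 [ 40.1 413.8 419.5]
(75, 71) 0 None
(array([-1.2,  1.7, 27.8]), array([-0.0031, -0.0014,  0.0003])) [0.55021354 0.07155765 0.0878065 ]
```

View pics/w2.png

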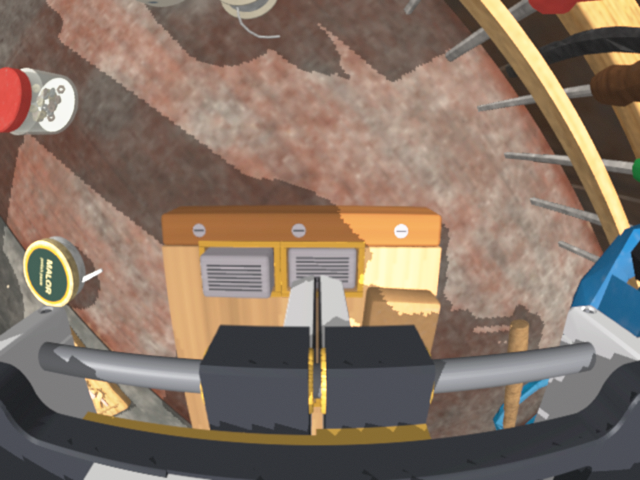

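The middle stop is down. The fingers at (317,285) are over stop b at (323,268), and stop a at (238,272) is raised. Pressing b.

apply_moves:
  motion:
    - {"twist": [0, 0, 0], "linear": [-1, 1, 25], "jaw": 0}
    - {"twist": [0, 0, 0], "linear": [-1, 1, 43], "jaw": 0}
    - {"twist": [0, 0, 0], "linear": [-1, 1, 47], "jaw": 0}
    - {"twist": [0, 0, 0], "linear": [-1, 1, 50], "jaw": 0}
    - {"twist": [0, 0, 0], "linear": [-1, 1, 53], "jaw": 0}
    - {"twist": [0, 0, 0], "linear": [-1, 1, 54], "jaw": 0}
    - {"twist": [0, 0, 0], "linear": [-1, 1, 55], "jaw": 0}
    - {"twist": [0, 0, 0], "linear": [-1, 1, 55], "jaw": 0}
    - {"twist": [0, 0, 0], "linear": [-1, 1, 55], "jaw": 0}

```text
time: 6.12
tcp_pos: [0.5533, 0.0703, 0.0342]
tool_rot: [180.0, 0.0, 108.7]
ft_force: [-3.3, -3.5, 4.5]
width: 0.0007
gripper_force: 2.2
```

Same again: slightly deeper until the bottom shows in the force, then up and a move over the blank.

apply_moves:
  motion:
    - {"twist": [0, 0, 0], "linear": [0, 0, 1], "jaw": 0}
    - {"twist": [0, 0, 0], "linear": [0, 0, 1.5], "jaw": 0}
    - {"twist": [0, 0, 0], "linear": [0, 0, 1.5], "jaw": 0}

```text
time: 6.5
tcp_pos: [0.5534, 0.0704, 0.0339]
tool_rot: [-180.0, 0.0, 108.8]
ft_force: [-7.4, -2.3, 14.0]
width: 0.0004
gripper_force: 6.9
```

apply_moves:
  motion:
    - {"twist": [0, 0, 0], "linear": [0, 0, -8], "jaw": 0}
    - {"twist": [0, 0, 0], "linear": [0, 0, -24], "jaw": 0}
    - {"twist": [0, 0, 0], "linear": [0, 0, -70], "jaw": 0}
    - {"twist": [0, 0, 0], "linear": [-62, -10, -110], "jaw": 0}
    - {"twist": [0, 0, 0], "linear": [-120, -20, -110], "jaw": 94}
    - {"twist": [0, 0, 0.06], "linear": [-180, -25, -110], "jaw": 94}
    - {"twist": [0, 0, 0.13], "linear": [-235, -25, -110], "jaw": 94}
    - {"twist": [0, 0, 0.13], "linear": [-235, -25, -110], "jaw": 94}
    - {"twist": [0, 0, 0.13], "linear": [-235, -25, -110], "jaw": 94}

```text
time: 7.62
tcp_pos: [0.6046, -0.1592, 0.1423]
tool_rot: [180.0, -0.1, 101.3]
ft_force: [-0.8, 0.9, -0.4]
width: 0.0471
gripper_force: 0.0
```

```bash
python3 - <<'E'
from h import *
im=shot('wrist','w3');C=wcloud(im);at(C,[(0,32),(27,125),(-27,125),(0,80),(75,71)])
t=shot('top','t3');at(cloud(t),[(0,32),(27,125),(-27,125)])
# blank visible in wrist
W=C.reshape(-1,3)*1000;B=w2b(W);k=(W[:,2]>61)&(W[:,2]<67)&(abs(B[:,0])<48)&(B[:,1]<10)&(B[:,1]>-190)
print(k.sum(),cv2.minAreaRect(B[k].astype(np.float32)))
s=r.get_state();print(s['tcp_pos'],w2b(s['tcp_pos'][:2]*1000),s['tool_rot'],s['width'])
E
```

```text
(0, 32) 336 [37.9 38.9 40. ]
(27, 125) 0 None
(-27, 125) 0 None
(0, 80) 251 [38.3 39.3 40.4]
(75, 71) 33 [64.2 65.  66.1]
(0, 32) 85 [38.5 40.2 41.8]
(27, 125) 90 [56.  58.2 59.8]
(-27, 125) 86 [56.  57.9 59.4]
16330 ((5.0003509521484375, -96.50444030761719), (150.7275390625, 66.59919738769531), 82.55326080322266)
[ 0.60454494 -0.15832327  0.14235212] [   2.81302703 -109.02668678] [-1.79991109e+02 -3.89554289e-02  1.01397466e+02] 0.0550495539519869
```

View pics/w3.png

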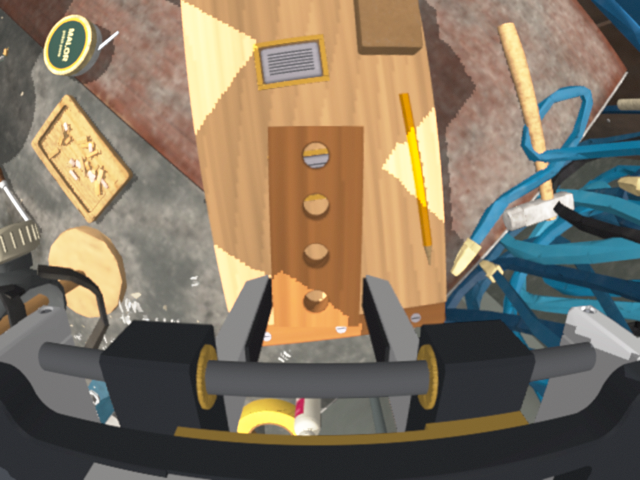

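Both end stops are up (58 mm) and the middle is down. The blank is centred near board (3.7,−96) at −7.4°, with its front edge at px (268–363,127). Next I'll check the clearance round the gripper body for the grasp.

```bash
python3 - <<'E'
from h import *
im=dict(np.load('/tmp/top0.npz')); C=cloud(im).reshape(-1,3)*1000;B=w2b(C)
a=np.radians(-7.4);D=B-np.array([.5,-121]);X=np.cos(a)*D[:,0]+np.sin(a)*D[:,1];Y=-np.sin(a)*D[:,0]+np.cos(a)*D[:,1]
k=(abs(X)<120)&(abs(Y)<70);print(np.sort(C[k,2])[-5:])
k=(abs(X)<120)&(abs(Y)<70)&(C[:,2]>80);print(np.c_[X,Y][k][:5])
print(gob(.5,-121,85,YAW+90-7.4),gob(.5,-121,42.5,YAW+90-7.4))
E
```

```text
[68.96428889 69.14708919 69.22287225 69.52404072 69.54141   ]
[]
(array([-12.2,  -0.7,  57.3]), array([-0.0002, -0.0007,  0.0005])) (array([-12.2,  -0.7,  99.8]), array([-0.0002, -0.0007,  0.0005]))
```

apply_moves:
  motion:
    - {"twist": [0, 0, 0], "linear": [-12, -0.7, 20], "jaw": 94}
    - {"twist": [0, 0, 0], "linear": [-12, -0.7, 40], "jaw": 94}
    - {"twist": [0, 0, 0], "linear": [-12, -0.7, 50], "jaw": 94}
    - {"twist": [0, 0, 0], "linear": [-12, -0.7, 55], "jaw": 94}
    - {"twist": [0, 0, 0], "linear": [-12, -0.7, 75], "jaw": 94}
    - {"twist": [0, 0, 0], "linear": [-12, -0.7, 90], "jaw": 94}
    - {"twist": [0, 0, 0], "linear": [-12, -0.7, 97], "jaw": 94}
    - {"twist": [0, 0, 0], "linear": [-12, -0.7, 99], "jaw": 94}
    - {"twist": [0, 0, 0], "linear": [-12, -0.7, 99], "jaw": 94}

```text
time: 8.85
tcp_pos: [0.6068, -0.1721, 0.0438]
tool_rot: [180.0, 0.0, 101.3]
ft_force: [0.3, 0.2, 0.0]
width: 0.0941
gripper_force: 0.0
```

apply_moves:
  motion:
    - {"twist": [0, 0, 0], "linear": [0, 0, 0], "jaw": 60}
    - {"twist": [0, 0, 0], "linear": [0, 0, 0], "jaw": 60}
    - {"twist": [0, 0, 0], "linear": [0, 0, 0], "jaw": 60}
    - {"twist": [0, 0, 0], "linear": [0, 0, 0], "jaw": 60}
    - {"twist": [0, 0, 0], "linear": [0, 0, 0], "jaw": 60}
    - {"twist": [0, 0, 0], "linear": [0, 0, 0], "jaw": 60}
  newtons: 15

```text
time: 9.6
tcp_pos: [0.6066, -0.172, 0.0437]
tool_rot: [180.0, 0.0, 101.3]
ft_force: [-0.6, 0.7, 1.7]
width: 0.0658
gripper_force: 15.0
```

```bash
python3 - <<'E'
from h import *
s=r.get_state();print(s['tcp_pos'],w2b(s['tcp_pos'][:2]*1000),s['tool_rot'],s['width'])
print(gob(.5,-121,43))
print(gob(0,-30,43)); print(gob(0,11,43))
E
```

```text
[ 0.60660131 -0.1719857   0.04367794] [   0.36386979 -122.62420223] [1.79992261e+02 7.62793938e-03 1.01290732e+02] 0.06580776801220824
(array([ 1.6, -0.1,  0.7]), array([ 1.000e-04,  1.000e-04, -1.305e-01]))
(array([ 91.8, -12.4,   0.7]), array([ 1.000e-04,  1.000e-04, -1.305e-01]))
(array([132.4, -17.8,   0.7]), array([ 1.000e-04,  1.000e-04, -1.305e-01]))
```

apply_moves:
  motion:
    - {"twist": [0, 0, -0.03], "linear": [10, -1.5, 0], "jaw": 60}
    - {"twist": [0, 0, -0.07], "linear": [22, -3, 0], "jaw": 60}
    - {"twist": [0, 0, -0.11], "linear": [35, -5, 0], "jaw": 60}
    - {"twist": [0, 0, -0.13], "linear": [48, -6.5, 0], "jaw": 60}
    - {"twist": [0, 0, -0.13], "linear": [61, -8, 0], "jaw": 60}
    - {"twist": [0, 0, -0.13], "linear": [74, -10, 0], "jaw": 60}
    - {"twist": [0, 0, -0.13], "linear": [87, -12, 0], "jaw": 60}
    - {"twist": [0, 0, -0.13], "linear": [100, -13.5, 0], "jaw": 60}
    - {"twist": [0, 0, -0.13], "linear": [112, -15, 0], "jaw": 60}
    - {"twist": [0, 0, -0.13], "linear": [120, -16, 0], "jaw": 60}
    - {"twist": [0, 0, -0.13], "linear": [125, -17, 0], "jaw": 60}
    - {"twist": [0, 0, -0.13], "linear": [125, -17, 0], "jaw": 60}

```text
time: 11.1
tcp_pos: [0.5653, -0.052, 0.0437]
tool_rot: [180.0, -0.1, 108.7]
ft_force: [0.0, 0.6, 5.3]
width: 0.0658
gripper_force: 15.0
```

```bash
cat >> h.py <<'E'
def blank(im):
    C=wcloud(im);W=C.reshape(-1,3)*1000;B=w2b(W);k=(W[:,2]>61)&(W[:,2]<67)&(abs(B[:,0])<42)&(B[:,1]<135)&(B[:,1]>-100)
    rc=cv2.minAreaRect(B[k].astype(np.float32));print(k.sum(),rc,B[k][:,1].max())
E
python3 - <<'E'
from h import *
im=shot('wrist','w4');blank(im)
s=r.get_state();print(s['tcp_pos'],w2b(s['tcp_pos'][:2]*1000),s['tool_rot'],s['width'],s['ft_force'])
E
```

```text
36401 ((-0.017765045166015625, 39.40005111694336), (83.96597290039062, 133.41241455078125), 0.03890360891819) 106.12057506917537
[ 0.5652881  -0.05196696  0.04366201] [-0.13377816  4.30503892] [ 1.79993221e+02 -8.63713998e-02  1.08728505e+02] 0.06586179503625286 [0.01581826 1.3231402  6.41435247]
```

View pics/w4.png

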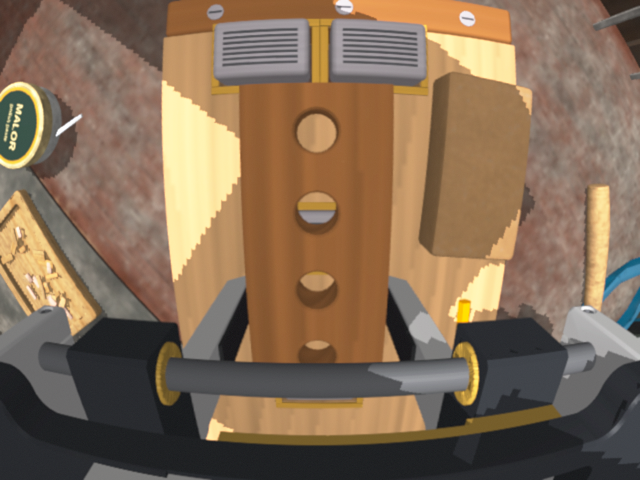

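The blank is centred and square, with its front edge at row 84 and stop faces around row 82, so about 5 mm to go. Easing it up against both stops.

apply_moves:
  motion:
    - {"twist": [0, 0, 0], "linear": [2, 0, 0], "jaw": 60}
    - {"twist": [0, 0, 0], "linear": [4, 0, 0], "jaw": 60}
    - {"twist": [0, 0, 0], "linear": [5.5, 0, 0], "jaw": 60}
    - {"twist": [0, 0, 0], "linear": [6.5, 0, 0], "jaw": 60}
    - {"twist": [0, 0, 0], "linear": [7, 0, 0], "jaw": 60}
    - {"twist": [0, 0, 0], "linear": [7, 0, 0], "jaw": 60}

```text
time: 11.9
tcp_pos: [0.5637, -0.0474, 0.0437]
tool_rot: [180.0, 0.2, 108.7]
ft_force: [3.0, -7.9, 3.2]
width: 0.0659
gripper_force: 15.0
```

```bash
python3 - <<'E'
from h import *
s=r.get_state();print(w2b(s['tcp_pos'][:2]*1000),s['tool_rot'],s['width'],s['ft_force'],R.from_euler('xyz',s['tool_rot'],degrees=True).inv().apply(s['ft_force']))
E
```

```text
[-0.12846141  9.14090501] [1.79961711e+02 1.63163141e-01 1.08733256e+02] 0.06591170256411526 [ 2.97599701 -7.89796644  3.22230104] [-8.44448532  0.28394555 -3.19807736]
```

apply_moves:
  motion:
    - {"twist": [0, 0, 0], "linear": [7, 0, 0], "jaw": 82}
    - {"twist": [0, 0, 0], "linear": [7, 0, 0], "jaw": 82}
    - {"twist": [0, 0, 0], "linear": [7, 0, 0], "jaw": 82}
    - {"twist": [0, 0, 0], "linear": [7, 0, -15], "jaw": 82}
    - {"twist": [0, 0, 0], "linear": [7, 0, -45], "jaw": 82}
    - {"twist": [0, 0, 0], "linear": [-25, 0, -75], "jaw": 0}
    - {"twist": [0, 0, 0], "linear": [-65, 0, -75], "jaw": 0}
    - {"twist": [0, 0, 0], "linear": [-68, 0, -75], "jaw": 0}
    - {"twist": [0, 0, 0], "linear": [-68, 0, -75], "jaw": 0}
    - {"twist": [0, 0, 0], "linear": [-68, 0, -75], "jaw": 0}
    - {"twist": [0, 0, 0], "linear": [-68, 0, -75], "jaw": 0}
    - {"twist": [0, 0, 0], "linear": [-68, 0, -75], "jaw": 0}

```text
time: 13.4
tcp_pos: [0.5848, -0.1099, 0.1184]
tool_rot: [-180.0, -0.0, 108.8]
ft_force: [0.8, 0.3, -0.6]
width: 0.0153
gripper_force: 0.0
```

```bash
python3 - <<'E'
from h import *
im=shot('wrist','w5');blank(im)
s=r.get_state();print(w2b(s['tcp_pos'][:2]*1000),s['tcp_pos'],s['width'],s['ft_force']);print(gob(0,-58,50))
E
```

```text
21236 ((1.114501953125, 35.95441436767578), (66.74569702148438, 150.60531616210938), 0.0730133131146431) 111.28893478928975
[ -0.29362655 -56.93261877] [ 0.5848412 -0.1099993  0.1183868] 0.011675419363835987 [-0.02418654  0.38822625 -0.6002799 ]
(array([-1.1,  0.3, 68.4]), array([-0.0002, -0.0002, -0.    ]))
```

View pics/w5.png

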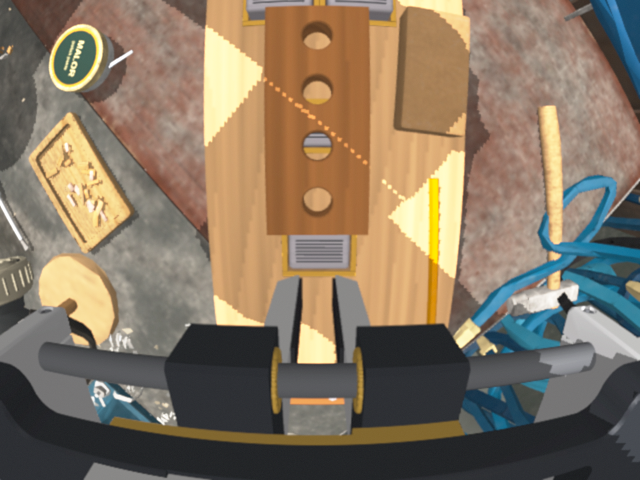

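The blank is home: centre y = 36.0, squareness 0.07°, rear end at px row 235, and the rear stop at (319,252) lies free. I'll give it a gentle push from behind to seat it, then press the rear stop.

apply_moves:
  motion:
    - {"twist": [0, 0, 0], "linear": [-2, 0, 20], "jaw": 0}
    - {"twist": [0, 0, 0], "linear": [-2, 0, 50], "jaw": 0}
    - {"twist": [0, 0, 0], "linear": [-2, 0, 68], "jaw": 0}
    - {"twist": [0, 0, 0], "linear": [-2, 0, 68], "jaw": 0}
    - {"twist": [0, 0, 0], "linear": [4, 0, 68], "jaw": 0}
    - {"twist": [0, 0, 0], "linear": [8, 0, 68], "jaw": 0}
    - {"twist": [0, 0, 0], "linear": [9.5, 0, 68], "jaw": 0}
    - {"twist": [0, 0, 0], "linear": [10.5, 0, 68], "jaw": 0}
    - {"twist": [0, 0, 0], "linear": [11, 0, 68], "jaw": 0}
    - {"twist": [0, 0, 0], "linear": [11, 0, 68], "jaw": 0}

```text
time: 14.7
tcp_pos: [0.5826, -0.102, 0.0516]
tool_rot: [179.9, 0.3, 108.7]
ft_force: [0.2, -5.2, -0.1]
width: 0.0005
gripper_force: 3.3
```

apply_moves:
  motion:
    - {"twist": [0, 0, 0], "linear": [-5, 0, 0], "jaw": 0}
    - {"twist": [0, 0, 0], "linear": [-10, 0, 0], "jaw": 0}
    - {"twist": [0, 0, 0], "linear": [-10, 0, 0], "jaw": 0}
    - {"twist": [0, 0, 0], "linear": [-10, 0, 8], "jaw": 0}
    - {"twist": [0, 0, 0], "linear": [-10, 0, 11], "jaw": 0}
    - {"twist": [0, 0, 0], "linear": [-10, 0, 14], "jaw": 0}
    - {"twist": [0, 0, 0], "linear": [-10, 0, 16.5], "jaw": 0}
    - {"twist": [0, 0, 0], "linear": [-10, 0, 18], "jaw": 0}
    - {"twist": [0, 0, 0], "linear": [-10, 0, 18], "jaw": 0}
    - {"twist": [0, 0, 0], "linear": [-10, 0, 18], "jaw": 0}

```text
time: 15.95
tcp_pos: [0.5842, -0.1092, 0.0339]
tool_rot: [-179.9, -0.1, 108.8]
ft_force: [-8.8, 2.2, 14.7]
width: 0.0008
gripper_force: 7.4
```

apply_moves:
  motion:
    - {"twist": [0, 0, 0], "linear": [0, 0, -6], "jaw": 0}
    - {"twist": [0, 0, 0], "linear": [0, 0, -14], "jaw": 0}
    - {"twist": [0, 0, 0], "linear": [0, 0, -26], "jaw": 0}
    - {"twist": [0, 0, 0], "linear": [0, 0, -50], "jaw": 0}
    - {"twist": [0, 0, 0], "linear": [-30, 0, -110], "jaw": 0}
    - {"twist": [0, 0, 0], "linear": [-80, 0, -150], "jaw": 0}
    - {"twist": [0, 0, 0], "linear": [-80, 0, -150], "jaw": 0}
    - {"twist": [0, 0, 0], "linear": [-80, 0, -150], "jaw": 0}

```text
time: 16.95
tcp_pos: [0.6099, -0.185, 0.1817]
tool_rot: [-180.0, -0.0, 108.7]
ft_force: [-0.2, -0.5, 0.0]
width: 0.0005
gripper_force: 0.0
```

```bash
python3 - <<'E'
from h import *
im=shot('wrist','w6');blank(im);at(wcloud(im),[(0,-57),(27,125),(-27,125)])
t=shot('top','t6');at(cloud(t),[(0,-57),(27,125),(-27,125)])
W=cloud(t).reshape(-1,3)*1000;B=w2b(W);k=(W[:,2]>61)&(W[:,2]<67)&(abs(B[:,0])<40)&(B[:,1]<115)&(B[:,1]>-45);print(cv2.minAreaRect(B[k].astype(np.float32)))
E
```

```text
8652 ((1.0264015197753906, 11.926502227783203), (66.8064956665039, 102.18189239501953), 0.1823481172323227) 63.1033551081382
(0, -57) 3016 [ 58.8 360.5 360.5]
(27, 125) 0 None
(-27, 125) 0 None
(0, -57) 399 [ 57.8 507.4 519.7]
(27, 125) 89 [55.9 57.9 59.6]
(-27, 125) 91 [55.4 57.5 59.3]
((-1.7273521423339844, 34.283721923828125), (66.42733001708984, 157.9874725341797), 0.1638629138469696)
```

View pics/w6.png

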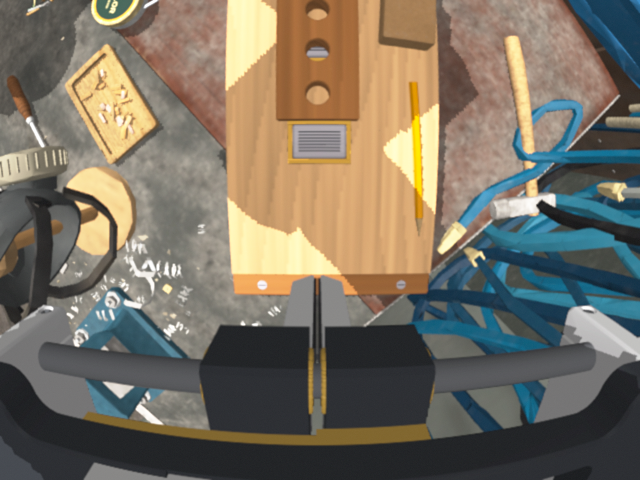

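```bash
python3 - <<'E'
from h import *
im=dict(np.load('/tmp/w6.npz'));C=wcloud(im)
for p in[(320,142),(320,135),(300,145),(270,200),(290,100)]: print(p,np.round(C[p[1],p[0]]*1000,1),w2b(C[p[1],p[0]][:2]*1000))
t=dict(np.load('/tmp/t6.npz'));D=cloud(t);W=D.reshape(-1,3)*1000;B=w2b(W)
k=(W[:,2]<72)&(abs(B[:,0])<15)&(abs(B[:,1]+57)<10);print(k.sum(),W[k,2])
E
```

```text
(320, 142) [ 588.7 -110.    56.5] [  3.3546241  -58.19346331]
(320, 135) [ 586.9 -104.6   57. ] [  3.35521562 -52.4790079 ]
(300, 145) [ 574.2 -117.5   56.6] [-12.82166882 -60.57529401]
(270, 200) [ 563.5 -171.2   39.9] [ -40.20041445 -108.040075  ]
(290, 100) [555.4 -85.6  63.8] [-20.26140845 -24.34592091]
253 [59.51520958 59.61018083 58.30804911 54.57755001 57.51358403 57.66430755
 59.09139348 57.45680095 59.2220252  56.74289876 58.3545687  58.62097421
 58.95255251 58.33950061 58.56754908 57.53451547 57.78660261 57.59215089
 58.11837838 56.29259132 56.77030475 59.86776155 55.09083895 59.22726704
 59.81706891 58.4919912  56.54189695 57.4000594  58.03213319 58.57616349
 56.98935826 57.73083093 59.00036989 57.13236749 59.56285863 58.0213711
 56.79161527 55.74326779 57.80512745 57.64166729 57.57956244 59.36775791
 58.32661663 57.93640328 58.1670764  57.88171993 56.34823925 61.28698326
 59.20119877 59.82778022 59.54132403 58.57451507 53.4194857  57.46833424
 57.88687222 59.47668601 61.82696779 54.18742841 55.97622856 57.11622682
 55.52020512 61.10605361 57.21512997 59.32422732 55.768391
[... 1586 characters left out ...]
89886 57.68740902 55.21726548
 58.70747806 56.09988086 57.99079872 54.33610155 58.43943682 59.57639102
 60.74661762 60.27428252 59.23432247 59.97452475 56.586786   58.53468522
 55.32316675 58.5835586  58.52455925 57.7432687  56.19208855 56.92008499
 57.77823042 56.23819271 55.51689911 58.86319661 59.44528531 58.17711811
 58.96412442 60.87536274 57.92665847 55.72889557 55.9111983  59.08604891
 58.75252964 58.23438868 58.83203443 55.14659617 58.95626773 56.89961313
 56.23799901 58.68380951 58.55112437 58.76725143 59.69541256 59.05323051
 56.91336332 56.34416278 57.34727058 57.41069394 57.52294024 59.40105793
 57.91707514 59.51394282 58.04445874 57.45809232 58.93285431 57.50551824
 58.18412182]
```

The rear stop is up (57 mm), both end stops are up, and the blank is home and square. Handing in.

```bash
python3 -c "
from cell import r
print(r.close_job())"
```

```text
the job is handed in; nothing more can be done
None
```

The job is handed in: the middle stop is down, both end stops are up, and the blank is square against them (about 0.1°) with the rear stop raised behind it; it took about 17 s of the 58 s allowed.

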